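# Switch on the guarded bench isolator

### The arm

A 6-joint arm with a two-finger parallel gripper is mounted at the origin on a cart in front of the work surface, level with it; the furniture and walls round the work are solid. World frame = base frame: x ahead of the robot, y to its left, z up, the work surface at z = 0. Lengths are in m, angles in rad, forces in N, time in s.
With the tool pointing down it reaches from about 0.325 to 0.925 m from the base axis. Payload 3.1 kg.
Tool frame: the origin (TCP) lies between the finger pads; the fingertips stand 17 mm ahead of it and the grasp point (between the pads) lies 2 mm behind it; z points along the fingers, y is the line along which they close (so a half turn about z gives the same grasp; the last joint's range is limited). The gripper opens to 85 mm and grips with 20 to 120 N. Pads are 22 mm wide; open, the fingers measure 114 mm over their backs; the gripper's body (76 mm by 85 mm) begins 54 mm behind the grasp point. The pads swing forward as they close: fully open they stand 13 mm farther back than shut.
Start: joints at [-1.311, 0.217, 1.613, -0, 1.311, -0.112], TCP at [0.227, -0.582, 0.248] pointing down, gripper open.
Joint ranges: [-2.75, 2.75], [-0.78, 2.1], [0.31, 2.55], [-1.13, 4.27], [0.13, 2.63], [-2.58, 2.58]. Speed limits (rad/s): [2.79, 2.79, 3.14, 3.14, 3.14, 3.14].

### API

Orientations are given as a unit quaternion [w, x, y, z].
In Python, from station import monitor, viewer, ticket, models gives the robot as it stands.
- The arm moves only by the tool apply_moves, never from a script. Its argument "moves" is a list of rows, each an object of numbers: "dx", "dy", "dz": the shift along the tool's x, y, z in m; "roll": the turn about the tool's z in rad; "jaw": the finger opening in m, from 0 to 0.0854. A call has 1 to 12 rows; each row is the pose to reach, as a shift and turn from the pose commanded when the call began, along the tool's axes at that moment; what a row does not reach only later rows make up. A row lasts 1/10 s, in which the tool goes at most 50 mm and 8.59 degrees, less where a joint would pass 70% of its speed; a pose out of reach is approached as far as the arm can. A call with a gripper value outside its range is refused whole. The fingers move at their own pace and stop on an object; "grip_force" is the grip in N (left out, the last holds). Time passes only in rows, so rows that repeat a pose let the fingers close. It gives the time, the measured TCP pose, the force, the opening and the grip force at its end, in the units of the state.
- monitor.observe(): the state, without advancing time (a new reading comes with each control period).
- viewer.get_image(name): name is "side" or "top" or "wrist"; returns a dict with "frame" (480x640x3 uint8, blue, green, red), "depth" (480x640 float32, m along the optical axis (not along the pixel's ray), 0 where there is no reading), "fx", "fy", "cx", "cy" (pixels), "R" (3x3) and "t" (3): a world point X has camera coordinates R X + t. Camera axes: x right, y down, z forward; pixel columns grow to the right and rows downward; lengths in m; the calibration is good to about 2 mm. A picture is of the moment at which its call begins.
- ticket.sign_off(): hands the job in; it is judged then, once.
Trained networks look in a picture, given as the dict that the camera call returned (one of the last four; its "shot" number tells which), for a name from the list of things; names that differ only in an ending like _2 or _b are one class to them, and where a whole thing is asked for, a point or a joint stands for the part that bears it (a point fixed in the world has none). Each returns a list of dicts, best first, with "confidence" (0 to 1); they miss things now and then, are a little off and sometimes report something else, mostly with a low value. They report only what shows in the picture. A call takes as long as a camera call. They do not tell look-alikes from the thing itself.
- models.regions_of(picture, thing): "region" (480x640 bool, what is visible of it) and "centre" ([row, column] in pixels, amid what is visible of it).
- models.mark_of(picture, thing): "centre" ([row, column] in pixels: a listed point, or the origin of a listed thing).
The state is a dict: "time": time; "joint_pos": joint angles; "joint_velocities": joint speeds; "effort": joint torques, N m; "position": TCP position; "tool_rot": TCP orientation; "ft_force": force on the tool from outside, world axes, zero at the start; "moment": the same for the moment, N m; "gripper_width": finger opening in m; "finger_force": force on a finger pad.
Only numpy, scipy, OpenCV 4.12 (cv2) and the standard library are available. Lean on these libraries where they do the work, as an engineer would, in place of code of your own. Each camera call takes 0.05 s, during which the arm holds its last target. There are 200 camera calls.

### The job

Switch on the bench isolator, the grey box with the hinged see-through guard: lift the guard by its front lip with the outside of a finger, push the toggle lever beneath it all the way over to the back, then take the hand away and let the guard drop shut. Grip nothing, be gentle with guard and lever, and leave the beaker, bottle, pen and timer where they stand.

Things in the scene. Friction and masses are not known exactly. Their poses are not given: they have to be found in the camera images.
- station: grey isolator box, fixed to the bench, 60 mm high, 150 mm wide (y), from x = -66 (front) to +62 mm (back). Origin on the bench, midway across, 66 mm behind its front face; +x to its back, z up; its front looks roughly at the robot. On top two fixed upright cheeks 4 mm thick, 81 mm apart inside, tops 98 mm above the bench, x = -59 to +27 mm; the guard lies between them.
- guard (a joint): opening angle of the guard in rad: 0 shut, 1.4 fully open. A light spring and its weight (1 to 1.5 N at the lip) always shut it: it stays up only while held. It is a hood 74 mm wide, hinged at the back: framed clear window on top, 44 mm above the hinge line, and a front apron 84 mm before the hinge that reaches down to the box top.
- guard_hinge (a point): middle of the guard's hinge line, on the box at x = +22 mm, y = 0, 64 mm above the bench; the hinge line runs along the box's y, and the guard's front swings up and to the back. Axes as the box's.
- guard_lip (a point): point on the underside of the guard's flat lip, mid-width, 10 mm behind its front edge, 102 mm from the hinge; moves with the guard. The lip, 3 mm thick with a 6 mm rolled edge, runs from the apron's foot to 112 mm before the hinge. Shut, it is level, 65 to 68 mm above the bench, and stands 24 mm out past the box's front face, with free space below. Axes when shut: the box's.
- toggle (a joint): angle of the toggle lever in rad: 0 = off, leaning 0.35 rad to the front; 0.85 = on, at the stop, leaning 0.5 rad to the back. It stays where it is left (about 1 N at the ball moves it) and may start up to 0.12 off its stop. The shut guard covers it and touches it in neither position.
- toggle_ball (a point): centre of the black ball, 15 mm across, on top of the steel toggle lever. Lever pivot: x = -32 mm, y = 0, 62 mm above the bench in the box's frame, axis along the box's y; ball centre 34 mm from it. In the box's frame the ball goes from x = -44 mm (off) to -16 mm (on), 92 to 96 mm above the bench.
- beaker: glass beaker, 48 mm across, 60 mm high, standing at the right of the box; origin at the centre of its underside. Not to be moved.
- bottle: small glass bottle with a blue screw cap, 56 mm across, 97 mm high, standing at the left of the box; origin at the centre of its underside. Not to be moved.
- pen: ball pen, 145 mm long, 9 mm high, lying on the bench in front of the box; origin at the middle of its underside. Not to be moved.
- timer: white kitchen-type timer, 62 x 66 x 18 mm, lying on the bench by the left front corner of the box; origin at the centre of its underside. Not to be moved.
There are look-alikes about, which are no part of the job. Of the things shaped like the station, the grey one is meant.

How it is judged:
On the way, in this order (a step that is already met when the one before it is completed fails the run):
1. the guard is lifted while the toggle is still off (value of joint guard above 0.45 rad and value of joint toggle below 0.3 rad), for 0.2 s.
2. the toggle is pushed over to on while the guard is held up (value of joint toggle above 0.65 rad and value of joint guard above 0.3 rad), for 0.1 s.
3. the guard has dropped shut over the toggle (value of joint guard below 0.05 rad and value of joint toggle above 0.65 rad), for 0.2 s.
At the end, for the whole second after the job is handed in: the toggle stands over at the back (joint above 0.65 rad; its stop is at 0.85) and the guard is shut (below 0.05 rad) and at rest (all of step 3 and velocity of joint guard below 0.05 rad/s); the robot touches nothing.
It fails at once if the guard is gripped or handled roughly (more than 25 N from the fingers) (contact force between the fingers and guard above 25 N).
It fails at once if the toggle is gripped or handled roughly (more than 35 N from the fingers) (contact force between the fingers and toggle above 35 N).
It fails at once if the beaker, bottle, pen or timer is moved or lifted by more than 15 mm (distance of any of beaker, bottle, pen, timer from where it was at the start of the episode above 0.015 m).
It also fails if it takes over 48 s, if anything falls off the work surface, if the arm or the gripper's body presses on something with over 40 N, if the wrist force passes 120 N, or if a joint passes its speed limit or range.

## Working session

There is one attempt and no reset: what is moved stays moved. The work goes in short steps, Python scripts to look and compute and a tool call to move; the robot and the scene stay as the last step left them, time stands still between calls to the robot, and variables do not carry over. Pictures are saved under pics/ and viewed, at most 10 in all, crops included, and the job is handed in when it is done.

Besides the shell and the picture viewer there is one more tool, called after ">>>" by a JSON object that holds its "op" and its "data". apply_moves: Moves the arm, as the interface text tells. Its arguments: {"type":"object","properties":{"moves":{"type":"array","items":{"type":"object","properties":{"dx":{"type":"number"},"dy":{"type":"number"},"dz":{"type":"number"},"roll":{"type":"number"},"jaw":{"type":"number"}}}},"grip_force":{"type":"number"}},"required":["moves"]}

```bash
ls; mkdir -p pics; cat > h.py <<'E'
import numpy as np, cv2
from station import monitor, viewer, ticket, models
def px2w(p,r,c,d=None):
    r0,c0=int(round(r)),int(round(c))
    if d is None:
        w=p["depth"][max(0,r0-2):r0+3,max(0,c0-2):c0+3]; w=w[w>0]; d=np.median(w) if w.size else 0
    X=np.array([(c-p["cx"])/p["fx"]*d,(r-p["cy"])/p["fy"]*d,d])
    return p["R"].T@(X-p["t"])
def proj(p,X):
    x=p["R"]@np.array(X)+p["t"]; return p["fy"]*x[1]/x[2]+p["cy"],p["fx"]*x[0]/x[2]+p["cx"]
def tri(ps,rcs):
    A=[];b=[]
    for p,(r,c) in zip(ps,rcs):
        for u,k in(((c-p["cx"])/p["fx"],0),((r-p["cy"])/p["fy"],1)):
            A.append(p["R"][k]-u*p["R"][2]); b.append(u*p["t"][2]-p["t"][k])
    return np.linalg.lstsq(np.array(A),np.array(b),rcond=None)[0]
E
cat > a.py <<'E'
from h import *
np.set_printoptions(precision=3,suppress=True)
o=monitor.observe(); print(o["time"],o["position"],o["tool_rot"])
for n in("side","top"):
    p=viewer.get_image(n); cv2.imwrite(f"pics/{n}1.png",p["frame"]); print(n,"cam",-p["R"].T@p["t"])
    for t in("station","guard_hinge","guard_lip","toggle_ball","beaker","bottle","pen","timer"):
        for m in models.mark_of(p,t)[:3]: print(t,round(m["confidence"],2),np.round(m["centre"]),px2w(p,*m["centre"]))
E
python3 a.py
```

```text
pics
0.0 [ 0.227 -0.582  0.247] [-0.001  0.983  0.185 -0.   ]
side cam [0.596 0.845 0.435]
station 0.82 [235. 347.] [ 0.516 -0.077  0.032]
station 0.61 [285. 282.] [0.638 0.243 0.095]
guard_hinge 0.86 [211. 339.] [ 0.529 -0.14   0.066]
guard_hinge 0.8 [257. 266.] [0.67  0.121 0.081]
guard_lip 0.75 [206. 385.] [ 0.421 -0.158  0.067]
guard_lip 0.67 [252. 321.] [0.576 0.076 0.068]
toggle_ball 0.4 [238. 300.] [0.612 0.103 0.108]
bottle 0.75 [335. 271.] [0.657 0.265 0.023]
pen 0.48 [280. 362.] [0.497 0.066 0.003]
timer 0.91 [329. 342.] [0.55  0.244 0.016]
top cam [0.448 0.055 1.185]
station 0.97 [208. 306.] [0.639 0.072 0.108]
station 0.6 [282. 414.] [ 0.495 -0.133  0.108]
guard_hinge 0.88 [189. 301.] [0.687 0.084 0.06 ]
guard_hinge 0.66 [265. 419.] [ 0.531 -0.151  0.065]
guard_lip 0.98 [319. 428.] [ 0.424 -0.167  0.069]
guard_lip 0.71 [244. 313.] [0.574 0.06  0.068]
beaker 0.81 [202. 376.] [ 0.67  -0.075  0.002]
bottle 0.6 [211. 229.] [0.639 0.225 0.08 ]
pen 0.78 [287. 310.] [0.49  0.066 0.005]
timer 0.56 [259. 237.] [0.549 0.218 0.016]
```

View pics/top1.png

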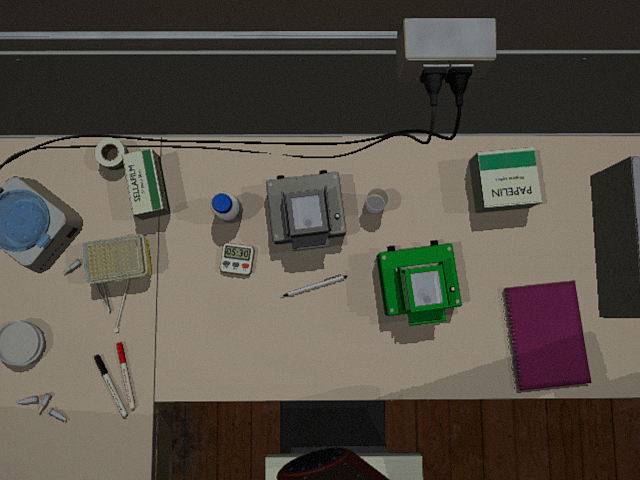

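View pics/side1.png

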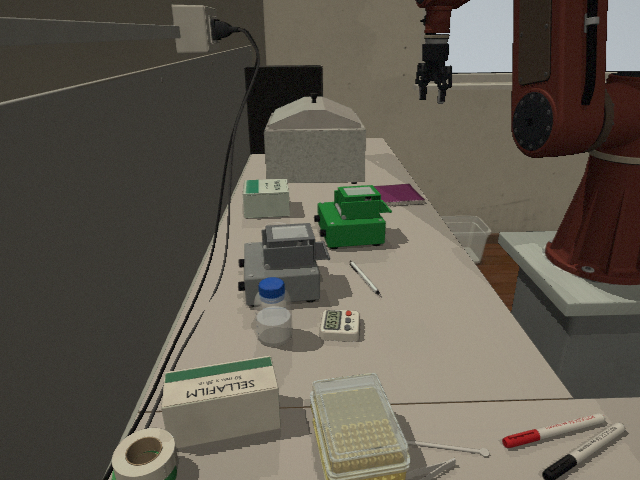

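Top view: the grey isolator is at (306,208) and a green look-alike at (418,282). Timer (237,259), pen (313,287), bottle (226,207) and beaker (375,202) surround the grey one. The side view agrees: grey at (283,265), green at (352,217). The grey box fits the description, so I'll confirm it with a crop, look at the finger shape and measure the yaw.

```bash
cat > b.py <<'E'
from h import *
np.set_printoptions(precision=3,suppress=True)
t=viewer.get_image("top"); s=viewer.get_image("side")
cr=lambda f,r,c,h,w,k:cv2.resize(f[r:r+h,c:c+w],(400,300) if k else (400,300),interpolation=cv2.INTER_CUBIC)
im=np.vstack([np.hstack([cr(t["frame"],160,250,90,120,1),cr(s["frame"],215,230,90,120,1)]),
 np.hstack([cr(s["frame"],30,380,90,120,1),cr(viewer.get_image("wrist")["frame"],0,0,480,640,1)])])
cv2.imwrite("pics/crop.png",im)
P=[]
for p in(t,s):
    for m in models.regions_of(p,"station"):
        r,c=np.nonzero(m["region"]); d=p["depth"][r,c]; ok=d>0; r,c,d=r[ok],c[ok],d[ok]
        X=np.stack([(c-p["cx"])/p["fx"]*d,(r-p["cy"])/p["fy"]*d,d],1)
        W=(X-p["t"])@p["R"]
        print(m["confidence"],m["centre"],len(W),W.mean(0))
        if p is t and m["centre"][1]<360:
            B=W[(abs(W[:,2]-.06)<.008)].astype(np.float32)
            print("boxtop rect",cv2.minAreaRect(B[:,:2]*1000),len(B), np.median(B[:,2]))
for n in("guard_hinge","guard_lip"):
    a=min(models.mark_of(t,n),key=lambda m:abs(m["centre"][1]-306))["centre"];b=max(models.mark_of(s,n),key=lambda m:m["centre"][0])["centre"]
    print(n,tri([t,s],[a,b]))
E
python3 b.py
```

```text
0.95 [208.2, 303.5] 5101 [0.642 0.073 0.077]
boxtop rect ((641.2220458984375, 72.7614517211914), (152.75741577148438, 150.03359985351562), 6.810542583465576) 2834 0.059737604
0.76 [281.2, 420.9] 5507 [ 0.497 -0.148  0.075]
0.96 [261.6, 286.7] 5015 [0.642 0.105 0.065]
0.87 [219.0, 353.9] 3666 [ 0.5   -0.119  0.059]
guard_hinge [0.628 0.063 0.048]
guard_lip [0.577 0.059 0.06 ]
```

View pics/crop.png

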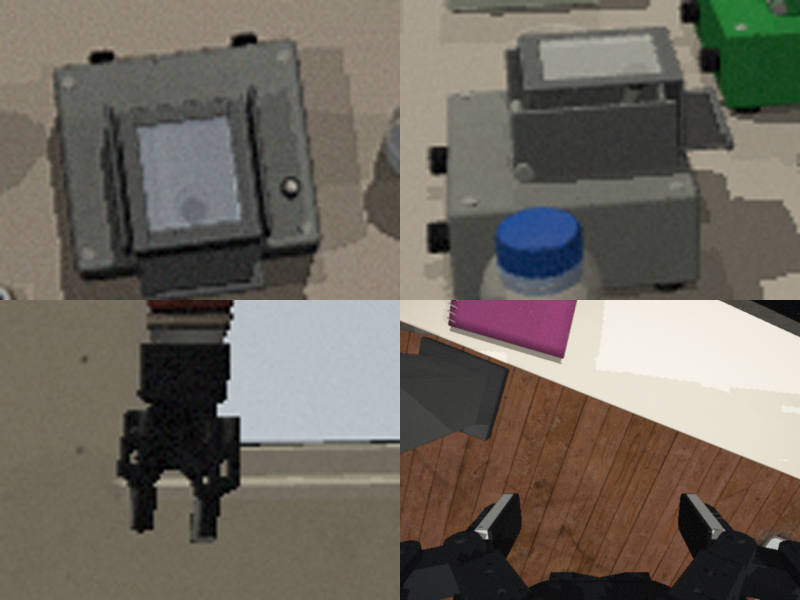

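The crop shows the grey box with its clear guard, the ball under the window at about (193,207), and a plain lip at the front. That makes it the one meant: the top rectangle gives a yaw of about 0.119 and an origin of about (0.655, 0.0745). Next I'll move to in front of the lip with the gripper open, its closing axis along the box's x.

>>> {"op": "apply_moves", "data": {"moves": [{"dx": 0.476, "dy": -0.498, "dz": 0, "roll": -1.317, "jaw": 0.0854}, {"dx": 0.476, "dy": -0.498, "dz": 0, "roll": -1.317}, {"dx": 0.476, "dy": -0.498, "dz": 0, "roll": -1.317}, {"dx": 0.476, "dy": -0.498, "dz": 0, "roll": -1.317}, {"dx": 0.476, "dy": -0.498, "dz": 0, "roll": -1.317}, {"dx": 0.476, "dy": -0.498, "dz": 0, "roll": -1.317}, {"dx": 0.476, "dy": -0.498, "dz": 0, "roll": -1.317}, {"dx": 0.476, "dy": -0.498, "dz": 0, "roll": -1.317}, {"dx": 0.476, "dy": -0.498, "dz": 0, "roll": -1.317}, {"dx": 0.476, "dy": -0.498, "dz": 0, "roll": -1.317}, {"dx": 0.476, "dy": -0.498, "dz": 0, "roll": -1.317}, {"dx": 0.476, "dy": -0.498, "dz": 0, "roll": -1.317}]}}

```text
invalid input
```

>>> {"op": "apply_moves", "data": {"moves": [{"dx": 0.476, "dy": -0.498, "dz": 0.0, "roll": -1.317, "jaw": 0.085}]}}

```text
time: 1.45
position: [0.2445, -0.5397, 0.2481]
tool_rot: [0.001, 0.966, 0.258, -0.001]
ft_force: [1.6, 0.4, 0.0]
gripper_width: 0.0849
finger_force: 0.0
```

```bash
python3 -c "
from h import *
o=monitor.observe();print({k:np.round(v,3) for k,v in o.items()})"
```

```text
{'time': np.float64(1.45), 'joint_pos': array([-1.263,  0.147,  1.695, -0.002,  1.297, -0.213]), 'joint_velocities': array([ 0.578, -0.8  ,  0.919,  0.059, -0.059, -1.025]), 'effort': array([ -5.513, -31.247, -31.788,  -0.471,  -0.18 ,   0.939]), 'position': array([ 0.245, -0.54 ,  0.248]), 'tool_rot': array([ 0.001,  0.966,  0.258, -0.001]), 'ft_force': array([1.564, 0.41 , 0.049]), 'moment': array([ 0.064, -0.019,  0.043]), 'finger_force': np.float64(0.0), 'gripper_width': np.float64(0.085)}
```

>>> {"op": "apply_moves", "data": {"moves": [{"dx": 0.506, "dy": -0.391, "dz": 0.0, "roll": -1.167}, {"dx": 0.506, "dy": -0.391, "dz": 0.0, "roll": -1.167}, {"dx": 0.506, "dy": -0.391, "dz": 0.0, "roll": -1.167}, {"dx": 0.506, "dy": -0.391, "dz": 0.0, "roll": -1.167}, {"dx": 0.506, "dy": -0.391, "dz": 0.0, "roll": -1.167}, {"dx": 0.506, "dy": -0.391, "dz": 0.0, "roll": -1.167}, {"dx": 0.506, "dy": -0.391, "dz": 0.0, "roll": -1.167}, {"dx": 0.506, "dy": -0.391, "dz": 0.0, "roll": -1.167}, {"dx": 0.506, "dy": -0.391, "dz": 0.0, "roll": -1.167}, {"dx": 0.506, "dy": -0.391, "dz": 0.0, "roll": -1.167}, {"dx": 0.506, "dy": -0.391, "dz": 0.0, "roll": -1.167}, {"dx": 0.506, "dy": -0.391, "dz": 0.0, "roll": -1.167}]}}

```text
invalid input
```

>>> {"op": "apply_moves", "data": {"moves": [{"dx": 0.506, "dy": -0.391, "dz": 0.0, "roll": -1.167, "jaw": 0.085}, {"dx": 0.506, "dy": -0.391, "dz": 0.0, "roll": -1.167, "jaw": 0.085}, {"dx": 0.506, "dy": -0.391, "dz": 0.0, "roll": -1.167, "jaw": 0.085}, {"dx": 0.506, "dy": -0.391, "dz": 0.0, "roll": -1.167, "jaw": 0.085}, {"dx": 0.506, "dy": -0.391, "dz": 0.0, "roll": -1.167, "jaw": 0.085}, {"dx": 0.506, "dy": -0.391, "dz": 0.0, "roll": -1.167, "jaw": 0.085}, {"dx": 0.506, "dy": -0.391, "dz": 0.0, "roll": -1.167, "jaw": 0.085}, {"dx": 0.506, "dy": -0.391, "dz": 0.0, "roll": -1.167, "jaw": 0.085}, {"dx": 0.506, "dy": -0.391, "dz": 0.0, "roll": -1.167, "jaw": 0.085}, {"dx": 0.506, "dy": -0.391, "dz": 0.0, "roll": -1.167, "jaw": 0.085}, {"dx": 0.506, "dy": -0.391, "dz": 0.0, "roll": -1.167, "jaw": 0.085}, {"dx": 0.506, "dy": -0.391, "dz": 0.0, "roll": -1.167, "jaw": 0.085}]}}

```text
time: 2.65
position: [0.4754, 0.0207, 0.2488]
tool_rot: [0.001, 0.664, 0.748, 0.0]
ft_force: [1.0, -0.6, 1.2]
gripper_width: 0.085
finger_force: 0.0
```

>>> {"op": "apply_moves", "data": {"moves": [{"dx": 0.034, "dy": 0.019, "dz": 0.06, "roll": 0.0, "jaw": 0.085}, {"dx": 0.034, "dy": 0.019, "dz": 0.06, "roll": 0.0, "jaw": 0.085}, {"dx": 0.034, "dy": 0.019, "dz": 0.06, "roll": 0.0, "jaw": 0.085}]}}

```text
time: 2.95
position: [0.4874, 0.0562, 0.185]
tool_rot: [-0.003, 0.663, 0.749, -0.002]
ft_force: [-0.7, -1.0, 0.2]
gripper_width: 0.0853
finger_force: 0.0
```

```bash
cat > c.py <<'E'
from h import *
import sys
np.set_printoptions(precision=3,suppress=True)
o=monitor.observe(); print(o["time"],o["position"],o["tool_rot"],o["ft_force"])
s=viewer.get_image("side")
T=np.array([.6551,.0745]);c,sn=np.cos(.119),np.sin(.119)
st=lambda W:np.stack([(W[...,0]-T[0])*c+(W[...,1]-T[1])*sn,-(W[...,0]-T[0])*sn+(W[...,1]-T[1])*c,W[...,2]],-1)
if len(sys.argv)<2: sys.argv.append("x")
print("tcp st",st(o["position"])*1000)
f=s["frame"][100:340,220:540]; cv2.imwrite(f"pics/s_{sys.argv[1]}.png",cv2.resize(f,(800,600),interpolation=cv2.INTER_CUBIC))
r,cc=np.mgrid[0:480,0:640]; d=s["depth"]
X=np.stack([(cc-s["cx"])/s["fx"]*d,(r-s["cy"])/s["fy"]*d,d],-1); S=st((X-s["t"])@s["R"])*1000
# gripper profile: pixels near tcp y
ty=st(o["position"])*1000
m=(d>0)&(abs(S[...,1]-ty[1])<45)&(abs(S[...,0]-ty[0])<110)&(S[...,2]>ty[2]-30)&(S[...,2]<ty[2]+120)
P=S[m]
for z in range(-30,120,6):
    q=P[(P[:,2]-ty[2]>=z)&(P[:,2]-ty[2]<z+6)]
    if len(q): print(z,np.round([q[:,0].min()-ty[0],q[:,0].max()-ty[0]]),np.round(np.median(q[:,1]-ty[1])),len(q))
E
python3 c.py a
```

```text
2.95 [0.487 0.056 0.185] [-0.003  0.663  0.749 -0.002] [-0.73  -0.977  0.153]
tcp st [-168.715    1.776  184.966]
-6 [-48.  49.] 8.0 16
0 [-54.  55.] 9.0 50
6 [-55.  56.] 9.0 67
12 [-55.  56.] 8.0 66
18 [-55.  56.] 9.0 69
24 [-56.  56.] 8.0 68
30 [-56.  58.] 8.0 68
36 [-66.  64.] 11.0 69
42 [-72.  75.] 11.0 156
48 [-73.  74.] 11.0 174
54 [-72.  74.] 11.0 203
60 [-71.  73.] 11.0 248
66 [-71.  72.] 12.0 227
72 [-69.  71.] 12.0 202
78 [-69.  71.] 12.0 250
84 [-68.  70.] 11.0 297
90 [-68.  69.] 10.0 303
96 [-67.  68.] 10.0 291
102 [-35.  39.] 11.0 132
108 [-35.  39.] 29.0 99
114 [-31.  39.] 32.0 172
```

View pics/s_a.png

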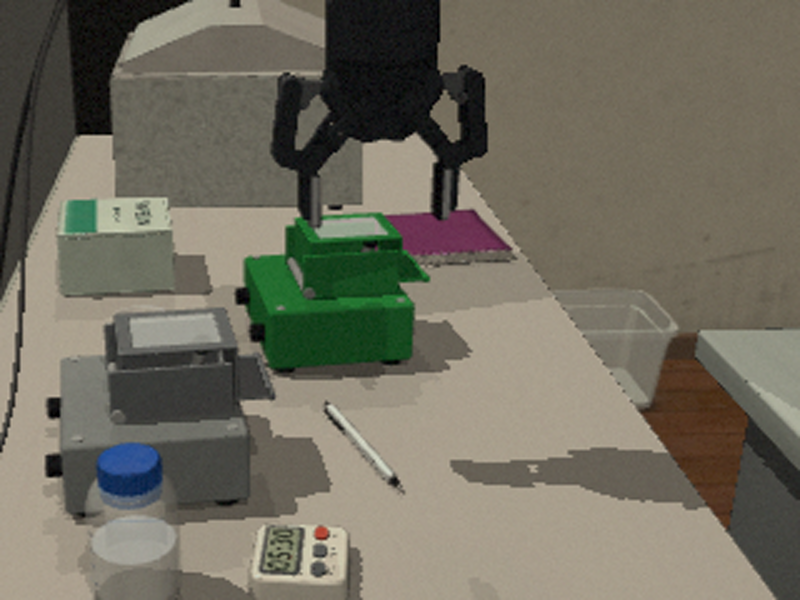

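Side view: the open gripper is at (380,130), with straight finger backs below elbows that stand out about 74 mm from the TCP axis. The grey guard and lip are at (255,378), and the pen, at (362,445), lies clear between the fingers. A lip caught on the finger's straight part would jam under the elbow later, so I'll bear on the elbow's outer face from the start and go low first.

>>> {"op": "apply_moves", "data": {"moves": [{"dx": -0.002, "dy": -0.006, "dz": 0.05, "roll": 0.0, "jaw": 0.085}, {"dx": -0.002, "dy": -0.006, "dz": 0.09, "roll": 0.0, "jaw": 0.085}, {"dx": -0.002, "dy": -0.006, "dz": 0.13, "roll": 0.0, "jaw": 0.085}, {"dx": -0.002, "dy": -0.006, "dz": 0.155, "roll": 0.0, "jaw": 0.085}, {"dx": -0.002, "dy": -0.006, "dz": 0.17, "roll": 0.0, "jaw": 0.085}, {"dx": -0.002, "dy": -0.006, "dz": 0.17, "roll": 0.0, "jaw": 0.085}, {"dx": -0.002, "dy": -0.006, "dz": 0.17, "roll": 0.0, "jaw": 0.085}]}}

```text
time: 3.7
position: [0.4855, 0.051, 0.0198]
tool_rot: [0.001, 0.665, 0.747, 0.001]
ft_force: [0.7, 0.1, 1.1]
gripper_width: 0.0851
finger_force: 0.0
```

```bash
python3 c.py b
```

```text
3.7 [0.486 0.051 0.02 ] [0.001 0.665 0.747 0.001] [0.678 0.148 1.106]
tcp st [-171.147   -3.19    19.846]
-24 [-110.   99.] 5.0 2131
-18 [-105.   81.] 3.0 110
-12 [ 3. 22.] -2.0 51
-6 [-49.  49.] 9.0 14
0 [-55.  54.] 10.0 40
6 [-56.  56.] 7.0 52
12 [-54.  56.] 8.0 43
18 [-56.  57.] 8.0 55
24 [-56.  56.] 7.0 56
30 [-57.  56.] 8.0 58
36 [-66. 110.] 12.0 62
42 [-73. 109.] 11.0 222
48 [-72. 110.] 10.0 289
54 [-73. 110.] 11.0 157
60 [-72. 110.] 11.0 219
66 [-72. 110.] 12.0 183
72 [-71. 109.] 12.0 155
78 [-70. 110.] 12.0 183
84 [-68. 110.] 12.0 264
90 [-68.  69.] 11.0 243
96 [-67.  68.] 10.0 272
102 [-36.  37.] 10.0 49
108 [-29.  37.] 30.0 57
114 [-36.  37.] 33.0 127
```

View pics/s_b.png

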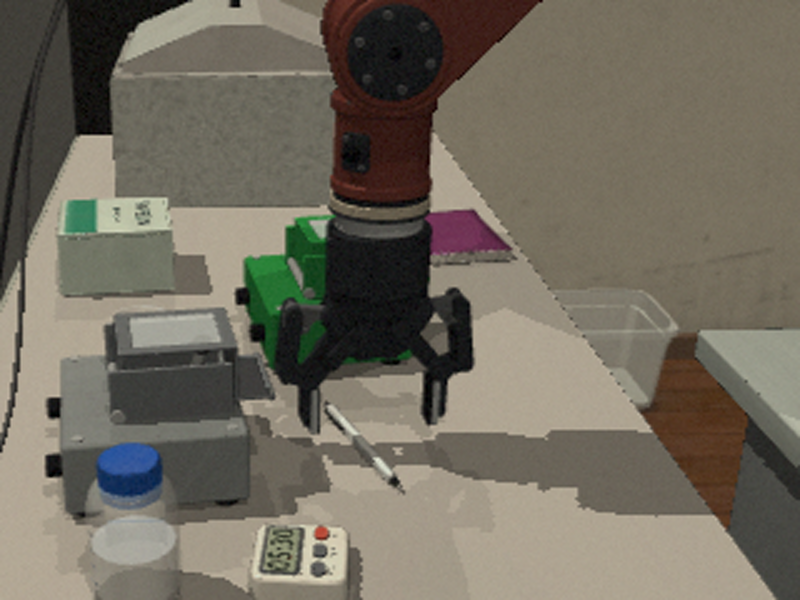

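View: the rear elbow at (290,370) is level with the lip at (262,378), with a small gap, and the tips are clear of the pen. I'll close in slowly and watch the force.

>>> {"op": "apply_moves", "data": {"moves": [{"dx": 0.002, "dy": 0.003, "dz": 0.004, "roll": 0.0, "jaw": 0.085}, {"dx": 0.002, "dy": 0.006, "dz": 0.004, "roll": 0.0, "jaw": 0.085}, {"dx": 0.002, "dy": 0.006, "dz": 0.004, "roll": 0.0, "jaw": 0.085}]}}

```text
time: 4.05
position: [0.491, 0.0547, 0.0152]
tool_rot: [0.001, 0.664, 0.748, 0.001]
ft_force: [-1.0, -0.0, 0.3]
gripper_width: 0.0849
finger_force: 0.0
```

>>> {"op": "apply_moves", "data": {"moves": [{"dx": 0.0, "dy": 0.001, "dz": 0.0, "roll": 0.0, "jaw": 0.085}, {"dx": 0.0, "dy": 0.002, "dz": 0.0, "roll": 0.0, "jaw": 0.085}]}}

```text
time: 4.25
position: [0.4918, 0.0549, 0.0144]
tool_rot: [0.0, 0.664, 0.748, -0.0]
ft_force: [-1.4, -0.5, 0.2]
gripper_width: 0.0851
finger_force: 0.0
```

>>> {"op": "apply_moves", "data": {"moves": [{"dx": 0.0, "dy": 0.001, "dz": 0.0, "roll": 0.0, "jaw": 0.085}, {"dx": 0.0, "dy": 0.001, "dz": 0.0, "roll": 0.0, "jaw": 0.085}]}}

```text
time: 4.45
position: [0.4918, 0.055, 0.0139]
tool_rot: [-0.001, 0.664, 0.748, -0.001]
ft_force: [-1.2, -0.3, -1.0]
gripper_width: 0.0851
finger_force: 0.0
```

>>> {"op": "apply_moves", "data": {"moves": [{"dx": 0.0, "dy": 0.001, "dz": 0.0, "roll": 0.0, "jaw": 0.085}, {"dx": 0.0, "dy": 0.001, "dz": 0.0, "roll": 0.0, "jaw": 0.085}]}}

```text
time: 4.65
position: [0.4918, 0.0551, 0.0136]
tool_rot: [-0.002, 0.664, 0.748, -0.001]
ft_force: [-4.0, 0.5, 1.8]
gripper_width: 0.0847
finger_force: 0.0
```

>>> {"op": "apply_moves", "data": {"moves": [{"dx": 0.0, "dy": 0.001, "dz": 0.0, "roll": 0.0, "jaw": 0.085}, {"dx": 0.0, "dy": 0.001, "dz": 0.0, "roll": 0.0, "jaw": 0.085}]}}

```text
time: 4.85
position: [0.4918, 0.0553, 0.0132]
tool_rot: [-0.002, 0.664, 0.748, -0.002]
ft_force: [-7.0, -0.5, 1.4]
gripper_width: 0.0851
finger_force: 0.0
```

>>> {"op": "apply_moves", "data": {"moves": [{"dx": 0.0, "dy": 0.001, "dz": 0.0, "roll": 0.0, "jaw": 0.085}, {"dx": 0.0, "dy": 0.001, "dz": 0.0, "roll": 0.0, "jaw": 0.085}]}}

```text
time: 5.05
position: [0.4918, 0.0553, 0.0129]
tool_rot: [-0.003, 0.664, 0.748, -0.003]
ft_force: [-8.1, -1.1, 3.4]
gripper_width: 0.0851
finger_force: 0.0
```

Contact is made at about 8 N, with gentle stiffness. Now I'll lift along the arc.

>>> {"op": "apply_moves", "data": {"moves": [{"dx": 0.0, "dy": 0.0, "dz": -0.003, "roll": 0.0, "jaw": 0.085}, {"dx": 0.0, "dy": 0.0005, "dz": -0.006, "roll": 0.0, "jaw": 0.085}, {"dx": 0.0, "dy": 0.0005, "dz": -0.009, "roll": 0.0, "jaw": 0.085}, {"dx": 0.0, "dy": 0.001, "dz": -0.012, "roll": 0.0, "jaw": 0.085}]}}

```text
time: 5.45
position: [0.4925, 0.0555, 0.0245]
tool_rot: [-0.003, 0.664, 0.748, -0.003]
ft_force: [-6.7, -1.3, -0.2]
gripper_width: 0.0851
finger_force: 0.0
```

```bash
cat > d.py <<'E'
from h import *
import sys
np.set_printoptions(precision=3,suppress=True)
o=monitor.observe(); s=viewer.get_image("side")
T=np.array([.6551,.0745]);c,sn=np.cos(.119),np.sin(.119)
st=lambda W:np.stack([(W[...,0]-T[0])*c+(W[...,1]-T[1])*sn,-(W[...,0]-T[0])*sn+(W[...,1]-T[1])*c,W[...,2]],-1)
print("tcp st",st(o["position"])*1000,o["ft_force"])
r,cc=np.mgrid[0:480,0:640]; d=s["depth"]
X=np.stack([(cc-s["cx"])/s["fx"]*d,(r-s["cy"])/s["fy"]*d,d],-1); S=st((X-s["t"])@s["R"])*1000
m=(d>0)&(S[...,1]>20)&(S[...,1]<39)&(S[...,2]>62)&(S[...,0]<20)&(S[...,0]>-100)
P=S[m]; a=np.arctan2(P[:,2]-64,22-P[:,0]); R=np.hypot(P[:,2]-64,22-P[:,0])
q=(R>98)&(R<114); print("lip pts",q.sum(),"angle",np.round(np.percentile(a[q],[5,25,50,75]),2))
ps=(R>60)&(R<114); print("min/max x,z", P[ps].min(0),P[ps].max(0))
if len(sys.argv)>1: cv2.imwrite(f"pics/s_{sys.argv[1]}.png",cv2.resize(s["frame"][100:340,220:540],(800,600),interpolation=cv2.INTER_CUBIC))
E
python3 d.py
```

```text
tcp st [-163.697    0.484   24.528] [-6.742 -1.311 -0.197]
lip pts 47 angle [0.11 0.13 0.14 0.14]
min/max x,z [-89.15   20.278  73.722] [-15.074  38.759 117.098]
```

The lip follows, at about 0.12 rad. I'll continue along the arc.

>>> {"op": "apply_moves", "data": {"moves": [{"dx": 0.0, "dy": 0.0005, "dz": -0.004, "roll": 0.0, "jaw": 0.085}, {"dx": 0.0, "dy": 0.001, "dz": -0.007, "roll": 0.0, "jaw": 0.085}, {"dx": 0.0, "dy": 0.002, "dz": -0.011, "roll": 0.0, "jaw": 0.085}, {"dx": 0.0, "dy": 0.003, "dz": -0.014, "roll": 0.0, "jaw": 0.085}, {"dx": 0.0, "dy": 0.004, "dz": -0.018, "roll": 0.0, "jaw": 0.085}, {"dx": 0.0, "dy": 0.005, "dz": -0.021, "roll": 0.0, "jaw": 0.085}]}}

```text
time: 6.1
position: [0.4969, 0.056, 0.0455]
tool_rot: [-0.004, 0.664, 0.748, -0.004]
ft_force: [-9.7, -0.6, 1.8]
gripper_width: 0.0847
finger_force: 0.0
```

>>> {"op": "apply_moves", "data": {"moves": [{"dx": 0.0, "dy": 0.0015, "dz": -0.004, "roll": 0.0, "jaw": 0.085}, {"dx": 0.0, "dy": 0.003, "dz": -0.008, "roll": 0.0, "jaw": 0.085}, {"dx": 0.0, "dy": 0.0045, "dz": -0.012, "roll": 0.0, "jaw": 0.085}, {"dx": 0.0, "dy": 0.006, "dz": -0.015, "roll": 0.0, "jaw": 0.085}, {"dx": 0.0, "dy": 0.008, "dz": -0.019, "roll": 0.0, "jaw": 0.085}]}}

```text
time: 6.6
position: [0.5055, 0.0571, 0.0648]
tool_rot: [-0.003, 0.664, 0.748, -0.003]
ft_force: [-7.4, -0.2, 3.1]
gripper_width: 0.0849
finger_force: 0.0
```

```bash
python3 d.py
```

```text
tcp st [-150.558    0.498   64.839] [-7.367 -0.182  3.104]
lip pts 50 angle [0.5  0.52 0.53 0.53]
min/max x,z [-76.046  20.178 106.028] [  5.605  38.475 143.208]
```

About 0.5 rad. I'll follow the arc up to about 0.8 rad, which puts the fingertip at ball height.

>>> {"op": "apply_moves", "data": {"moves": [{"dx": 0.0, "dy": 0.002, "dz": -0.004, "roll": 0.0, "jaw": 0.085}, {"dx": 0.0, "dy": 0.005, "dz": -0.008, "roll": 0.0, "jaw": 0.085}, {"dx": 0.0, "dy": 0.008, "dz": -0.012, "roll": 0.0, "jaw": 0.085}, {"dx": 0.0, "dy": 0.011, "dz": -0.016, "roll": 0.0, "jaw": 0.085}, {"dx": 0.0, "dy": 0.014, "dz": -0.019, "roll": 0.0, "jaw": 0.085}, {"dx": 0.0, "dy": 0.017, "dz": -0.022, "roll": 0.0, "jaw": 0.085}, {"dx": 0.0, "dy": 0.0195, "dz": -0.024, "roll": 0.0, "jaw": 0.085}]}}

```text
time: 7.35
position: [0.5297, 0.0592, 0.0908]
tool_rot: [0.0, 0.664, 0.748, 0.0]
ft_force: [-2.5, 0.4, 0.1]
gripper_width: 0.0849
finger_force: 0.0
```

```bash
python3 d.py c
```

```text
tcp st [-126.31    -0.29    90.838] [-2.453  0.381  0.057]
lip pts 43 angle [0.84 0.86 0.87 0.87]
min/max x,z [-52.323  20.224 127.154] [ 19.822  38.932 156.152]
```

View pics/s_c.png

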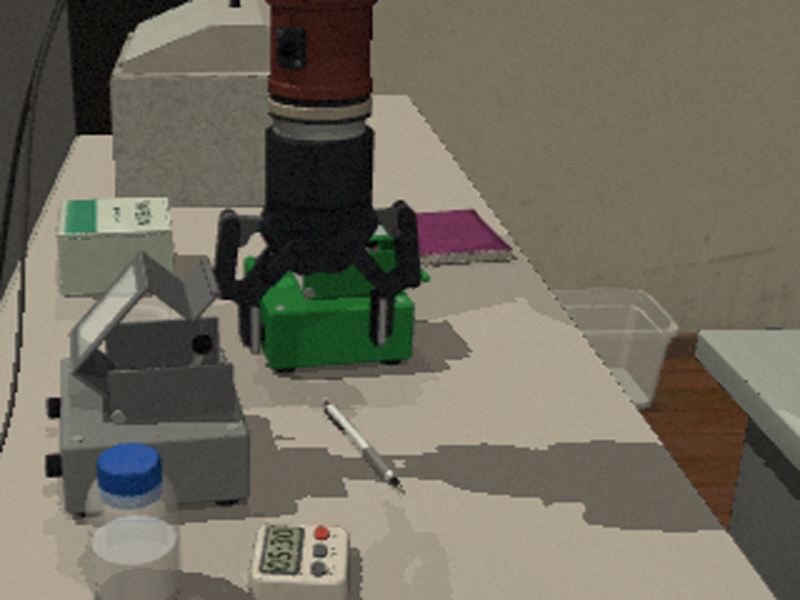

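The guard is up at about 0.85 rad. The ball at (202,343) is in front of the fingertip at (253,345) and level with it. I'll push straight back.

>>> {"op": "apply_moves", "data": {"moves": [{"dx": 0.0, "dy": 0.004, "dz": 0.0, "roll": 0.0, "jaw": 0.085}, {"dx": 0.0, "dy": 0.008, "dz": 0.001, "roll": 0.0, "jaw": 0.085}, {"dx": 0.0, "dy": 0.012, "dz": 0.002, "roll": 0.0, "jaw": 0.085}, {"dx": 0.0, "dy": 0.016, "dz": 0.003, "roll": 0.0, "jaw": 0.085}, {"dx": 0.0, "dy": 0.02, "dz": 0.004, "roll": 0.0, "jaw": 0.085}]}}

```text
time: 7.9
position: [0.5492, 0.0617, 0.0861]
tool_rot: [-0.0, 0.664, 0.748, 0.0]
ft_force: [-1.2, 0.4, 0.8]
gripper_width: 0.0852
finger_force: 0.0
```

>>> {"op": "apply_moves", "data": {"moves": [{"dx": 0.0, "dy": 0.004, "dz": 0.0, "roll": 0.0, "jaw": 0.085}, {"dx": 0.0, "dy": 0.008, "dz": 0.0, "roll": 0.0, "jaw": 0.085}, {"dx": 0.0, "dy": 0.012, "dz": 0.0, "roll": 0.0, "jaw": 0.085}, {"dx": 0.0, "dy": 0.015, "dz": 0.0, "roll": 0.0, "jaw": 0.085}]}}

```text
time: 8.3
position: [0.5642, 0.0634, 0.0864]
tool_rot: [0.0, 0.664, 0.748, 0.0]
ft_force: [-1.7, 0.5, 1.5]
gripper_width: 0.085
finger_force: 0.5
```

```bash
python3 d.py d
```

```text
tcp st [-91.532  -0.229  86.409] [-1.701  0.497  1.504]
lip pts 39 angle [1.18 1.19 1.2  1.21]
min/max x,z [-20.667  20.128 142.269] [ 19.081  38.823 169.49 ]
```

View pics/s_d.png

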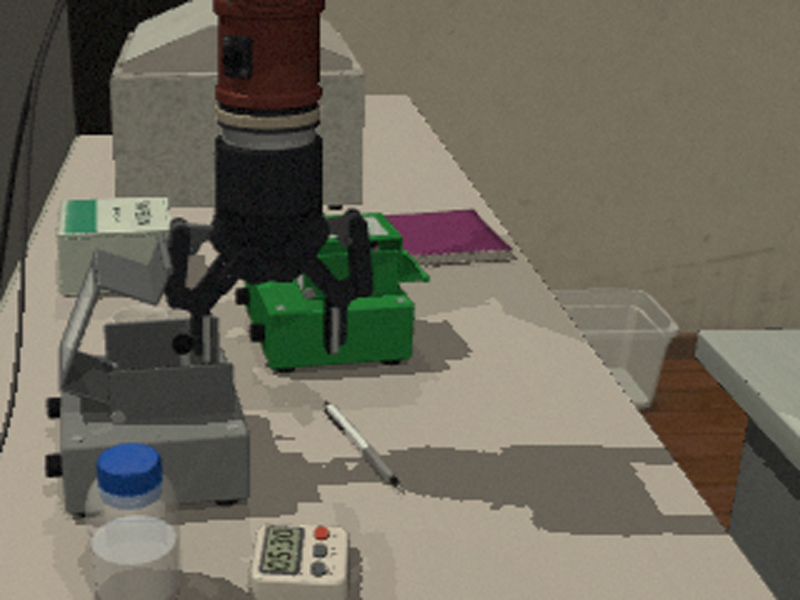

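The finger at (205,340) is on the ball at (183,343) and the guard is at about 1.2 rad. I'll push the last 12 mm gently.

>>> {"op": "apply_moves", "data": {"moves": [{"dx": 0.0, "dy": 0.003, "dz": 0.0, "roll": 0.0, "jaw": 0.085}, {"dx": 0.0, "dy": 0.006, "dz": 0.0, "roll": 0.0, "jaw": 0.085}, {"dx": 0.0, "dy": 0.008, "dz": 0.0, "roll": 0.0, "jaw": 0.085}]}}

```text
time: 8.65
position: [0.5717, 0.0643, 0.0861]
tool_rot: [-0.0, 0.664, 0.748, -0.0]
ft_force: [-2.0, -0.7, 0.3]
gripper_width: 0.085
finger_force: 0.5
```

>>> {"op": "apply_moves", "data": {"moves": [{"dx": 0.0, "dy": 0.001, "dz": 0.0, "roll": 0.0, "jaw": 0.085}, {"dx": 0.0, "dy": 0.002, "dz": 0.0, "roll": 0.0, "jaw": 0.085}]}}

```text
time: 8.85
position: [0.5734, 0.0646, 0.086]
tool_rot: [-0.0, 0.664, 0.748, -0.0]
ft_force: [-3.5, -0.2, -0.1]
gripper_width: 0.0849
finger_force: 0.5
```

>>> {"op": "apply_moves", "data": {"moves": [{"dx": 0.0, "dy": 0.001, "dz": 0.0, "roll": 0.0, "jaw": 0.085}, {"dx": 0.0, "dy": 0.002, "dz": 0.0, "roll": 0.0, "jaw": 0.085}]}}

```text
time: 9.05
position: [0.5754, 0.0648, 0.0861]
tool_rot: [-0.0, 0.664, 0.748, -0.0]
ft_force: [-2.3, -0.3, 0.4]
gripper_width: 0.0848
finger_force: 0.5
```

```bash
python3 d.py
```

```text
tcp st [-80.237  -0.166  86.11 ] [-2.338 -0.318  0.419]
lip pts 34 angle [1.28 1.29 1.3  1.31]
min/max x,z [-10.704  20.301 145.007] [ 19.256  38.802 171.773]
```

>>> {"op": "apply_moves", "data": {"moves": [{"dx": 0.0, "dy": 0.001, "dz": 0.0, "roll": 0.0, "jaw": 0.085}, {"dx": 0.0, "dy": 0.001, "dz": 0.0, "roll": 0.0, "jaw": 0.085}]}}

```text
time: 9.3
position: [0.5766, 0.0649, 0.0863]
tool_rot: [-0.0, 0.664, 0.748, -0.0]
ft_force: [-2.6, -0.5, -0.9]
gripper_width: 0.085
finger_force: 0.4
```

>>> {"op": "apply_moves", "data": {"moves": [{"dx": 0.0, "dy": 0.001, "dz": 0.0, "roll": 0.0, "jaw": 0.085}, {"dx": 0.0, "dy": 0.001, "dz": 0.0, "roll": 0.0, "jaw": 0.085}]}}

```text
time: 9.5
position: [0.5769, 0.065, 0.0861]
tool_rot: [-0.001, 0.664, 0.748, -0.001]
ft_force: [-3.6, 0.5, 0.3]
gripper_width: 0.0846
finger_force: 1.7
```

```bash
python3 d.py e
```

```text
tcp st [-78.748  -0.168  86.067] [-3.61   0.48   0.332]
lip pts 36 angle [1.29 1.31 1.32 1.33]
min/max x,z [ -8.877  20.312 145.273] [ 19.287  38.734 173.217]
```

View pics/s_e.png

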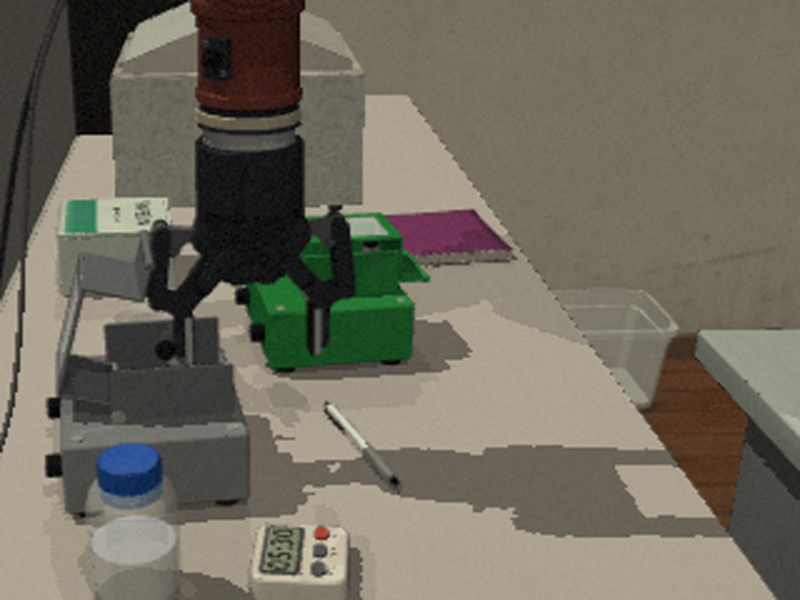

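The ball is at (166,350), over at the stop (force rising, finger halted). I'll back straight out so the guard comes down along the finger.

>>> {"op": "apply_moves", "data": {"moves": [{"dx": 0.0, "dy": -0.006, "dz": 0.0, "roll": 0.0, "jaw": 0.085}, {"dx": 0.0, "dy": -0.013, "dz": 0.0, "roll": 0.0, "jaw": 0.085}, {"dx": 0.0, "dy": -0.02, "dz": 0.0, "roll": 0.0, "jaw": 0.085}, {"dx": 0.0, "dy": -0.027, "dz": 0.0, "roll": 0.0, "jaw": 0.085}, {"dx": 0.0, "dy": -0.034, "dz": 0.0, "roll": 0.0, "jaw": 0.085}, {"dx": 0.0, "dy": -0.041, "dz": 0.0, "roll": 0.0, "jaw": 0.085}, {"dx": 0.0, "dy": -0.048, "dz": 0.0, "roll": 0.0, "jaw": 0.085}, {"dx": 0.0, "dy": -0.055, "dz": 0.0, "roll": 0.0, "jaw": 0.085}, {"dx": 0.0, "dy": -0.062, "dz": 0.0, "roll": 0.0, "jaw": 0.085}, {"dx": 0.0, "dy": -0.068, "dz": 0.0, "roll": 0.0, "jaw": 0.085}, {"dx": 0.0, "dy": -0.074, "dz": 0.0, "roll": 0.0, "jaw": 0.085}, {"dx": 0.0, "dy": -0.08, "dz": 0.0, "roll": 0.0, "jaw": 0.085}]}}

```text
time: 10.75
position: [0.4981, 0.0555, 0.0866]
tool_rot: [0.0, 0.664, 0.748, 0.0]
ft_force: [0.3, 0.5, 0.6]
gripper_width: 0.0852
finger_force: 0.0
```

>>> {"op": "apply_moves", "data": {"moves": [{"dx": 0.0, "dy": -0.01, "dz": 0.0, "roll": 0.0, "jaw": 0.085}, {"dx": 0.0, "dy": -0.02, "dz": 0.0, "roll": 0.0, "jaw": 0.085}, {"dx": 0.0, "dy": -0.03, "dz": 0.0, "roll": 0.0, "jaw": 0.085}, {"dx": 0.0, "dy": -0.04, "dz": 0.0, "roll": 0.0, "jaw": 0.085}, {"dx": 0.0, "dy": -0.04, "dz": -0.03, "roll": 0.0, "jaw": 0.085}, {"dx": 0.0, "dy": -0.04, "dz": -0.05, "roll": 0.0, "jaw": 0.085}, {"dx": 0.0, "dy": -0.04, "dz": -0.05, "roll": 0.0, "jaw": 0.085}, {"dx": 0.0, "dy": -0.04, "dz": -0.05, "roll": 0.0, "jaw": 0.085}, {"dx": 0.0, "dy": -0.04, "dz": -0.05, "roll": 0.0, "jaw": 0.085}]}}

```text
time: 11.65
position: [0.4573, 0.0509, 0.1351]
tool_rot: [-0.001, 0.664, 0.748, -0.001]
ft_force: [0.2, 0.8, -0.6]
gripper_width: 0.0853
finger_force: 0.0
```

```bash
python3 d.py f; python3 - <<'E'
from h import *
t=viewer.get_image("top");s=viewer.get_image("side")
f=lambda im:cv2.resize(im,(400,300),interpolation=cv2.INTER_CUBIC)
cv2.imwrite("pics/fin.png",np.hstack([f(t["frame"][160:250,250:370]),f(s["frame"][190:310,230:390])]))
for n in("beaker","bottle","pen","timer"): print(n,[np.round(m["centre"]) for p in(t,s) for m in models.mark_of(p,n)[:1]])
E
```

```text
tcp st [-199.244    0.075  135.065] [ 0.226  0.781 -0.611]
lip pts 48 angle [0.01 0.03 0.04 0.04]
min/max x,z [-90.247  20.004  64.745] [-18.075  38.638 109.472]
beaker [array([202., 376.])]
bottle [array([211., 231.]), array([336., 276.])]
pen [array([278., 363.])]
timer [array([259., 237.]), array([329., 341.])]
```

View pics/fin.png

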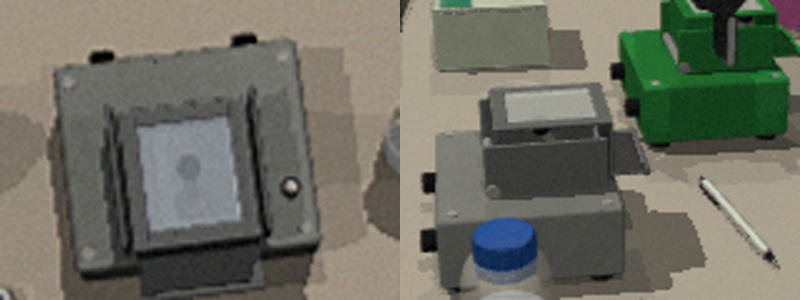

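The ball has moved back to (188,165), about 28 mm, so it is fully on. The guard is shut, nothing else has moved, and the hand is clear.

```bash
python3 -c "
from h import *
print(ticket.sign_off())"
```

```text
the job is handed in; nothing more can be done
None
```

The grey isolator is switched on: the toggle is over at its back stop, the guard has dropped shut, the bystanders have not moved and the hand is clear. The job is handed in; the sign-off gave no verdict.

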